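# Lay the relief valve down on its rest

### The arm

A 6-joint arm with a two-finger parallel gripper is mounted at the origin on the work surface. World frame = base frame: x ahead of the robot, y to its left, z up, the work surface at z = 0. Lengths are in m, angles in rad, forces in N, time in s.
With the tool pointing down it reaches from about 0.225 to 0.875 m from the base axis. Payload 3.4 kg.
Tool frame: the origin (TCP) lies midway between the tips of the shut fingers; the grasp point (between the pads) lies 19 mm behind it (manip.tcp_to_grasp is the distance from the TCP to the grasp point, in m); x points along the fingers, y is the direction in which the jaws open and shut, and the axes are right-handed (so a half turn about x gives the same grasp; the last joint's range is limited). The gripper opens to 85 mm and grips with 20 to 120 N. Pads are 22 mm wide; open, the fingers measure 114 mm over their backs; the gripper's body (76 mm by 85 mm) begins 54 mm behind the grasp point. The pads swing forward as they close: fully open they stand 13 mm farther back than shut.
Start: joints at [1.019, 0.276, 1.505, -0, 1.361, -0.121], TCP at [0.24, 0.522, 0.231] pointing down, gripper open.
Joint ranges: [-2.89, 2.89], [-0.75, 2.08], [0.22, 2.7], [-1.18, 4.32], [0.11, 2.71], [-2.7, 2.7]. Speed limits (rad/s): [2.57, 2.57, 3.14, 3.14, 3.14, 3.14].

### API

Orientations are given as a unit quaternion [w, x, y, z].
In Python, from rig import readout, eyes, job, manip gives the robot as it stands. The module is installed in compiled form; this text tells all that it offers.
- The arm moves only by the tool carry_out, never from a script. Its argument "deltas" is one flat list of numbers, 7 for each row, row after row: the shift along the tool's x, y, z scaled (see below), then the turn, a rotation vector about the tool's x, y, z scaled (see below), then the opening, from -1 (shut) to 1 (fully open). In form: [dx, dy, dz, ax, ay, az, grip, dx, dy, dz, ax, ay, az, grip, ...]. A call has 1 to 10 rows; each row shifts and turns the commanded pose from where the row before left it, along the tool's axes as they then stand; what a row does not reach is not made up. The controller multiplies each number of a shift by 60 mm and each number of a turn by 4 degrees. A row lasts 1/8 s, in which the tool goes at most 62.5 mm and 10.7 degrees, less where a joint would pass 70% of its speed; a pose out of reach is approached as far as the arm can. A call with a number of a shift or a turn outside -1 to 1 is refused whole. A call with a gripper value outside its range is refused whole. The fingers move at their own pace and stop on an object; "newtons" is the grip in N (left out, the last holds). Time passes only in rows, so rows that do not move let the fingers close. It gives the time, the measured TCP pose, the force and the opening at its end, in the units of the state.
- readout.get_state(): the state, without advancing time (a new reading comes with each control period).
- eyes.get_image(name): name is "side" or "top" or "wrist"; returns a dict with "color" (400x640x3 uint8, red, green, blue), "z_map" (400x640 float32, m along the optical axis (not along the pixel's ray), 0 where there is no reading), "mtx" (3x3 intrinsics, pixels), "origin" and "orientation" of the camera in the world. Camera axes: x right, y down, z forward; pixel columns grow to the right and rows downward; lengths in m; the calibration is good to about 2 mm. The wrist camera is an equidistant fisheye: a pixel r from the principal point sees the ray r / f radians off the axis. A picture is of the moment at which its call begins.
- job.sign_off(): hands the job in, once; it reports no verdict.
The state is a dict: "clock": time; "qpos": joint angles; "qd": joint speeds; "effort": joint torques, N m; "position": TCP position; "ee_rot": TCP orientation; "contact_force": force on the tool from outside, world axes, zero at the start; "moment": the same for the moment, N m; "width": finger opening in m.
Only numpy, scipy, OpenCV 4.12 (cv2) and the standard library are available. Lean on these libraries where they do the work, as an engineer would, in place of code of your own. Each camera call takes 0.05 s, during which the arm holds its last target.

### The job

Lay the standing relief valve over onto the padded rest block it stands in front of, so that it lies flat on the pad with its side outlet pointing straight up and its square foot flange up against the block's stop bar. Do not grip or lift it: push it over with the fingertips and keep them on it, easing it down gently all the way so that it never drops onto the pad. Leave the other things on the bench where they are, and end with the hand clear.

Things in the scene. Friction and masses are not known exactly. Their poses are not given: they have to be found in the camera images.
- valve: Loose metal relief valve standing upright, 185 mm tall, 0.5 to 1 kg. Origin: centre of the underside of its square foot flange (84 x 84, 12 mm thick); z runs up the valve, x points to the rest block. Round body 44 mm in diameter on the flange's centre to 148 mm up, bonnet 36 mm in diameter to 170, hexagonal cap 24 mm wide to 185. One side outlet sticks out to -x, away from the block.
- outlet (a point): Centre of the open end of the valve's side outlet, a round stub 32 mm in diameter whose axis is 118 mm up the valve and which ends 72 mm from the valve's axis (valve frame -72, 0, 118 mm).
- crook (a point): Right-angled crook between the outlet's upper side and the back of the body (valve frame -22, 0, 134 mm), open above; the outlet runs 50 mm out from it. A finger in it can push the body over and then, as the valve leans past balance, hold it back on the outlet's upper side. A finger that slides outwards along the outlet as the valve comes down carries it easily; one that slides inwards tends to jam.
- toe (a point): Middle of the lower flange edge nearest the rest block (valve frame 42, 0, 0 mm), the edge the valve tips about; at the start 5 to 10 mm from the stop bar. The centre of mass is about 50 mm up the valve and 45 mm behind this edge: it balances tipped about 42 degrees, and beyond that falls towards the block unless held back.
- flange_face (a point): Middle of the upper flange edge nearest the rest block (valve frame 42, 0, 12 mm). As the valve tips, this edge meets the stop bar and the foot slides back a few mm; with the valve lying properly it is on the bench at the foot of the stop bar.
- rest: Low rest block screwed to the bench. Origin: on the bench, middle of the foot of its stop face; x level, away from the valve, along the block. Aluminium base 114 (x) x 150 (y), 10 mm high; steel stop bar at x 0 to 8 mm, 100 mm wide, 18 high; rubber pad at x 8 to 114, 96 wide, top 20 mm above the bench, where the lying body is level. Its yaw varies; the valve faces it within 4 degrees.
- bottle: White bottle standing near the work, 60 mm in diameter, 170 mm tall; origin at the centre of its underside. Leave it alone.
- screwdriver: Screwdriver lying near the work, 190 mm long along its x axis. Leave it alone.
- caliper: Digital caliper lying near the work, about 170 mm long along its x axis, 11 mm high. Leave it alone.
- coupling: Steel ring 56 mm in diameter, 24 mm high, lying flat near the work; origin at the centre of its underside. Leave it alone.
Not all that is in view belongs to the job. Of the things like the valve, leave any that is blue, orange or purple; of the rest the smaller one is meant.

How it is judged:
On the way:
1. the valve leans well past its balance point with the fingers still on it (angle between valve's own z axis and vertical between 0.85 and 1.45 rad and contact force between the fingers and valve above 0.2 N), for 0.1 s.
At the end, for the whole second after the job is handed in: The valve lies at rest on the rest block, level within 0.1 rad, outlet straight up within 0.12 rad, in line with the block within 0.15 rad, centred across it within 25 mm, the upper face of its flange within 12 mm of the stop bar (angle between valve's own z axis and vertical between 1.47 and 1.67 rad and angle between valve's own x axis and vertical above 3.02 rad and x of flange_face in the frame of rest between -0.012 and 0.005 m and y of flange_face in the frame of rest between -0.025 and 0.025 m and angle between the z axis of valve and the x axis of rest, either way round below 0.15 rad and contact force between valve and rest above 0.5 N and linear speed of valve below 0.01 m/s); the robot touches nothing.
It fails at once if the valve drops or is knocked over (turns faster than 2.5 rad/s) (angular speed of valve above 2.5 rad/s).
It fails at once if the valve is lifted: its foot edge comes more than 25 mm off the bench (height (world z) of toe above 0.025 m).
It fails at once if the valve is pinched hard or rammed (over 40 N from the fingers) (contact force between the fingers and valve above 40 N).
It fails at once if another thing on the bench is moved more than 20 mm (distance of any of bottle, screwdriver, caliper, coupling from where it was at the start of the episode above 0.02 m).
It also fails if it takes over 58 s, if anything falls off the work surface, if the arm or the gripper's body presses on something with over 40 N, if the wrist force passes 120 N, or if a joint passes its speed limit or range.

## Working session

There is one attempt and no reset: what is moved stays moved. The work goes in short steps, Python scripts to look and compute and a tool call to move; the robot and the scene stay as the last step left them, time stands still between calls to the robot, and variables do not carry over. Pictures are saved under pics/ and viewed, and the job is handed in when it is done.

Besides the shell and the picture viewer there is one more tool, called after "Call:" by a JSON object that holds its "fn" and its "kwargs", one argument or row to a line. carry_out: Moves the arm, as the interface text tells. Its arguments: {"type":"object","properties":{"deltas":{"type":"array"},"newtons":{"type":"number"}},"required":["deltas"]}

```bash
mkdir -p pics
cat > h.py <<'E'
import numpy as np,cv2
from rig import readout,eyes,job,manip
from scipy.spatial.transform import Rotation as R
def rot(q): return R.from_quat([q[1],q[2],q[3],q[0]]).as_matrix()
def cloud(im):
    z=im['z_map'];K=im['mtx'];v,u=np.mgrid[:z.shape[0],:z.shape[1]]
    P=np.stack([(u-K[0][2])/K[0][0]*z,(v-K[1][2])/K[1][1]*z,z],-1)
    W=P@rot(im['orientation']).T+np.array(im['origin']);W[z==0]=np.nan
    return W
def save(n,im): cv2.imwrite('pics/'+n+'.png',cv2.cvtColor(im['color'],cv2.COLOR_RGB2BGR))
E
python3 - <<'E'
from h import *
import pickle
for n in ['side','top']:
    im=eyes.get_image(n);save(n+'0',im);pickle.dump(im,open(n+'0.pkl','wb'));print(n,im['origin'],rot(im['orientation'])[:,2])
print(readout.get_state())
E
```

```text
side [-0.11470074 -0.58203099  0.65515582] [ 0.63943261  0.57118542 -0.51465829]
top [ 0.24846124 -0.005855    1.36192278] [ 0.215014    0.0172414  -0.97645876]
{'clock': 0.1, 'qpos': array([ 1.01900698e+00,  2.76502132e-01,  1.50602888e+00, -7.00253247e-06,
        1.36071265e+00, -1.20990855e-01]), 'qd': array([-0.0004779 , -0.00122652, -0.00245371, -0.00105736, -0.00088397,
       -0.00085047]), 'effort': array([ 3.73420946e-03, -4.17697942e+01, -2.46406782e+01, -4.10246344e-05,
        5.82386725e-03, -2.15097793e-05]), 'position': array([0.23986202, 0.52204294, 0.23053421]), 'ee_rot': array([ 0.69057583,  0.15058285,  0.69095661, -0.15168645]), 'contact_force': array([ 0.44756718, -0.08846533, -0.2986853 ]), 'moment': array([0.04274826, 0.02687055, 0.05163617]), 'width': 0.08541055126811548}
```

View pics/side0.png

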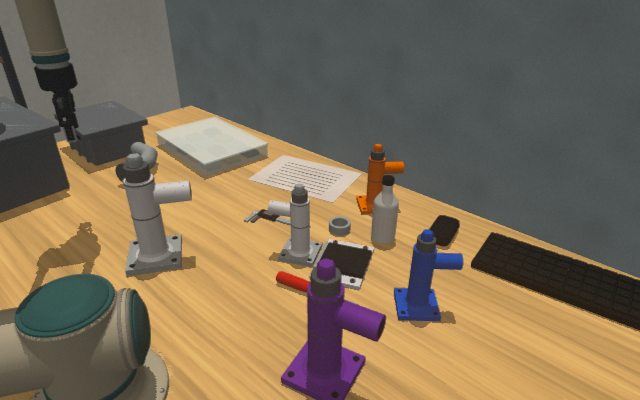

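View pics/top0.png

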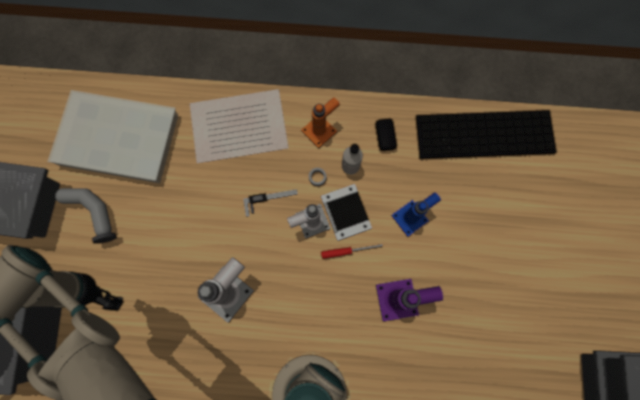

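The target is the smaller grey valve at side (300,225) and top (312,218). The rest is right behind it at top (347,212). The bottle, coupling, caliper and screwdriver are all close by. Next I measure poses from the point clouds.

Run:
```python
from h import *
import pickle
T=pickle.load(open('top0.pkl','rb'));S=pickle.load(open('side0.pkl','rb'))
for im,(r0,r1,c0,c1),n in ((T,(140,280,230,400),'t'),(S,(150,310,230,420),'s')):
    c=im['color'][r0:r1,c0:c1,::-1];c=cv2.resize(c,None,fx=4,fy=4,interpolation=cv2.INTER_CUBIC);cv2.imwrite('pics/crop_%s.png'%n,c)
W=cloud(T);print(np.isfinite(W[...,2]).mean())
g=lambda W,u,v:print(u,v,W[v,u].round(4))
for u,v in [(312,210),(313,215),(296,220),(302,220),(320,232),(305,238),(346,212),(330,195),(350,190),(367,230),(338,235),(352,155),(318,177)]: g(W,u,v)
# dark pad mask
col=T['color'].astype(int)
m=(col.max(-1)<60);m[:, :300]=0
sub=np.zeros_like(m);sub[180:245,315:380]=m[180:245,315:380]
n,l,st,ce=cv2.connectedComponentsWithStats(sub.astype(np.uint8));k=1+st[1:,4].argmax()
P=W[l==k];P=P[np.isfinite(P[:,0])&(P[:,2]<.03)&(P[:,2]>.01)];print('pad',len(P),P.mean(0),cv2.minAreaRect((P[:,:2]*1000).astype(np.float32)))
W2=cloud(S)
for A in (W,W2):
    for lo,hi in ((.006,.014),(.05,.09),(.10,.135),(.155,.168),(.175,.2)):
        Q=A.reshape(-1,3);Q=Q[(Q[:,2]>lo)&(Q[:,2]<hi)&(Q[:,0]>.3)&(Q[:,0]<.5)&(Q[:,1]>-.0)&(Q[:,1]<.2)]
        if len(Q): print(lo,hi,len(Q),Q.mean(0).round(4),Q.min(0).round(3),Q.max(0).round(3))
```

```text
0.996078125
312 210 [0.4972 0.0303 0.1847]
313 215 [0.4862 0.0268 0.172 ]
296 220 [0.4757 0.0743 0.134 ]
302 220 [0.4776 0.0576 0.1308]
320 232 [0.4681 0.0055 0.0043]
305 238 [0.4455 0.05   0.0063]
346 212 [ 0.534  -0.0695  0.02  ]
330 195 [ 0.5862 -0.0165  0.0109]
350 190 [ 0.6068 -0.0778  0.0124]
367 230 [ 0.487  -0.1393 -0.0026]
338 235 [ 0.4624 -0.0503  0.0092]
352 155 [ 0.6793 -0.0703  0.1349]
318 177 [ 0.645   0.0258 -0.0013]
pad 942 [ 0.53815709 -0.07254604  0.01961059] ((538.75439453125, -72.58668518066406), (92.47081756591797, 100.935791015625), 24.315237045288086)
0.006 0.014 192 [0.446  0.0567 0.0096] [0.3   0.001 0.006] [0.498 0.189 0.014]
0.05 0.09 27 [0.4836 0.0289 0.0687] [0.479 0.011 0.05 ] [0.5   0.046 0.089]
0.1 0.135 209 [0.4787 0.0668 0.1274] [0.456 0.011 0.101] [0.499 0.101 0.135]
0.155 0.168 18 [0.4802 0.0422 0.1634] [0.332 0.017 0.157] [0.5   0.2   0.168]
0.175 0.2 26 [0.4958 0.0321 0.1828] [0.49  0.022 0.176] [0.5   0.041 0.188]
0.006 0.014 223 [0.4719 0.0329 0.0118] [0.446 0.    0.006] [0.5   0.071 0.014]
0.05 0.09 209 [0.4879 0.0204 0.0701] [0.479 0.006 0.05 ] [0.5   0.043 0.09 ]
0.1 0.135 494 [0.4798 0.0476 0.122 ] [0.458 0.007 0.1  ] [0.5   0.096 0.135]
0.155 0.168 71 [0.466  0.0493 0.1617] [0.327 0.011 0.155] [0.5   0.2   0.168]
0.175 0.2 40 [0.4798 0.0441 0.1806] [0.333 0.019 0.175] [0.5   0.199 0.187]
```

```bash
ls pics
```

```text
crop_s.png
crop_t.png
side0.png
top0.png
```

View pics/crop_t.png

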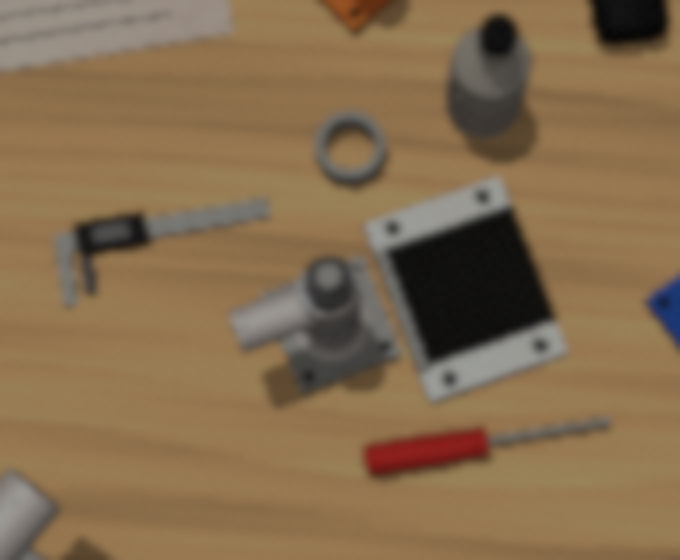

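View pics/crop_s.png

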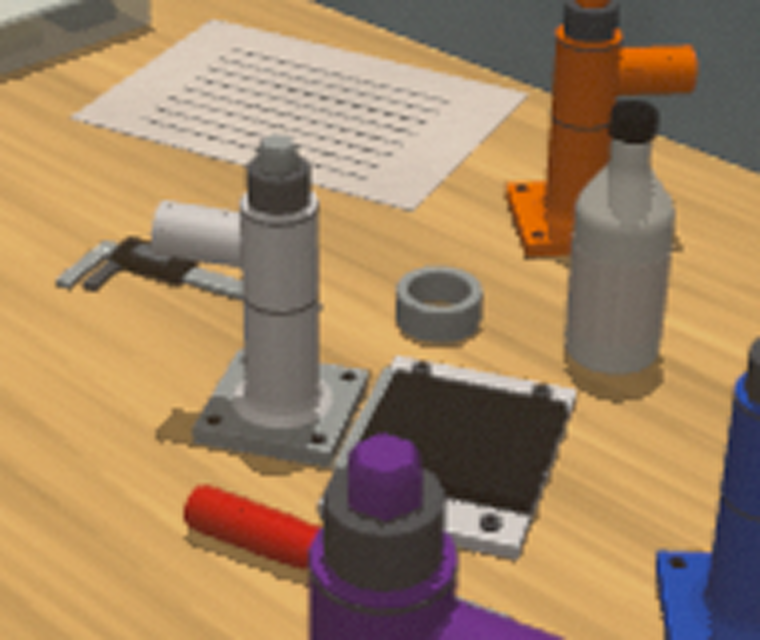

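```bash
cat >> h.py <<'E'
def onplane(im,uv,z):
    uv=np.atleast_2d(uv).astype(float);K=np.array(im['mtx'])
    d=np.c_[(uv[:,0]-K[0,2])/K[0,0],(uv[:,1]-K[1,2])/K[1,1],np.ones(len(uv))]@rot(im['orientation']).T
    o=np.array(im['origin']);return o+d*((z-o[2])/d[:,2])[:,None]
E
python3 - <<'E'
from h import *
import pickle
T=pickle.load(open('top0.pkl','rb'));S=pickle.load(open('side0.pkl','rb'))
def quad(m):
    n,l,st,ce=cv2.connectedComponentsWithStats(m.astype(np.uint8));k=1+st[1:,4].argmax()
    mm=(l==k).astype(np.uint8);c,_=cv2.findContours(mm,0,2);c=max(c,key=cv2.contourArea)
    return c[:,0],st[k]
c=T['color'].astype(int)
m=np.zeros(c.shape[:2],bool);m[180:245,315:380]=(c.max(-1)<60)[180:245,315:380]
q,st=quad(m);P=onplane(T,q,.02);r=cv2.minAreaRect((P[:,:2]*1000).astype(np.float32));print('pad',st,r,cv2.boxPoints(r).round(1).tolist())
# white+pad -> base
sat=c.max(-1)-c.min(-1)
m2=np.zeros_like(m);m2[180:245,310:380]=((sat<25)&(c.max(-1)>90))[180:245,310:380]
print(m2.sum())
cv2.imwrite('pics/m2.png',cv2.resize(m2[170:260,280:390].astype(np.uint8)*255,None,fx=5,fy=5,interpolation=0))
W=cloud(T);W2=cloud(S)
for A,im in ((W,T),(W2,S)):
    Q=A.reshape(-1,3);C=im['color'].reshape(-1,3).astype(int)
    s=C.max(1)-C.min(1)
    ok=(Q[:,0]>.42)&(Q[:,0]<.54)&(Q[:,1]>-.02)&(Q[:,1]<.12)
    B=Q[ok&(Q[:,2]>.03)&(Q[:,2]<.095)]
    # circle fit body
    if len(B)>30:
        from scipy.optimize import least_squares
        f=least_squares(lambda p:np.hypot(B[:,0]-p[0],B[:,1]-p[1])-.022,[.487,.03],loss='soft_l1',f_scale=.002);print('axis',f.x,len(B),np.abs(f.fun).mean())
    t=Q[ok&(Q[:,2]>.181)&(Q[:,2]<.19)];print('cap',t.mean(0),t.min(0),t.max(0),len(t))
    O=Q[ok&(Q[:,2]>.1)&(Q[:,2]<.138)]; O=O[np.hypot(O[:,0]-.4895,O[:,1]-.028)>.03]
    vx,vy,x0,y0=cv2.fitLine(O[:,:2].astype(np.float32),cv2.DIST_HUBER,0,.01,.01).ravel();print('outlet',vx,vy,x0,y0,np.degrees(np.arctan2(vy,vx)),O.min(0),O.max(0))
    e=O-[x0,y0,0]; print(e[:,:2]@[vx,vy].__class__([vx,vy]) .max() if 0 else (e[:,:2]@np.array([vx,vy])).max())
    F=Q[ok&(Q[:,2]>.009)&(Q[:,2]<.015)&(s<40)]
    r=cv2.minAreaRect((F[:,:2]*1000).astype(np.float32));print('flange',r,len(F))
E
```

```text
pad [328 193  40  37 950] ((538.2721557617188, -72.75745391845703), (91.57947540283203, 100.6529769897461), 24.43415641784668) [[475.79998779296875, -45.900001525878906], [517.4000244140625, -137.5], [600.7999877929688, -99.5999984741211], [559.0999755859375, -8.0]]
823
axis [0.50198891 0.03304535] 49 0.000327733454730305
cap [0.50114157 0.03246465 0.18446311] [0.49228071 0.02250615 0.18142352] [0.51117302 0.04181685 0.1885271 ] 40
outlet 0.7553565 -0.6553141 0.4793516 0.07584544 -40.943462 [0.45595348 0.05472611 0.11236531] [0.5051387  0.10123741 0.13758817]
0.03153534522676502
flange ((503.3604736328125, 25.01700210571289), (84.86741638183594, 95.61590576171875), 23.214046478271484) 217
axis [0.50460783 0.03016165] 444 0.000997220313750612
cap [0.50107106 0.02762957 0.18432236] [0.49225837 0.01866583 0.1810176 ] [0.51064293 0.03889502 0.18692167] 46
outlet 0.57280004 -0.8196952 0.47876447 0.060876846 -55.05429 [0.45783565 0.00944217 0.10167893] [0.51530317 0.096139   0.13633092]
0.06186997350642042
flange ((501.99737548828125, 28.351516723632812), (85.80162048339844, 83.81661987304688), 25.935361862182617) 411
```

View pics/m2.png

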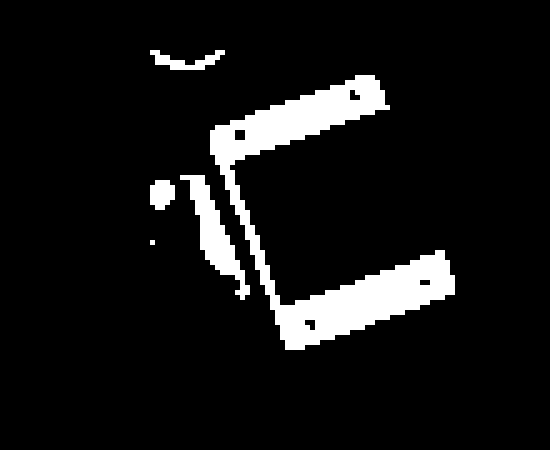

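Run:
```python
from h import *
import pickle
from scipy.optimize import least_squares
T=pickle.load(open('top0.pkl','rb'));S=pickle.load(open('side0.pkl','rb'))
c=T['color'].astype(int);sat=c.max(-1)-c.min(-1)
m2=np.zeros(c.shape[:2],np.uint8);m2[180:245,322:380]=((sat<25)&(c.max(-1)>90))[180:245,322:380]
n,l,st,ce=cv2.connectedComponentsWithStats(m2)
big=np.isin(l,[i for i in range(1,n) if st[i,4]>60 and not(st[i,0]<323)])
v,u=np.nonzero(l==1+st[1:,4].argmax());print(st)
P=onplane(T,np.c_[u,v],.010);r=cv2.minAreaRect((P[:,:2]*1000).astype(np.float32));print('base',r,cv2.boxPoints(r).round(1).tolist())
for im in (T,S):
    Q=cloud(im).reshape(-1,3)
    ok=(Q[:,0]>.42)&(Q[:,0]<.54)&(Q[:,1]>-.02)&(Q[:,1]<.12)&(Q[:,2]>.1)&(Q[:,2]<.138)
    ax=np.array([.5025,.0315]);O=Q[ok&(np.hypot(Q[:,0]-ax[0],Q[:,1]-ax[1])>.028)]
    O=O[O[:,1]>.04] 
    def f(p):
        d=np.array([np.cos(p[0]),np.sin(p[0])]);e=O[:,:2]-ax;s=e[:,0]*d[1]-e[:,1]*d[0]-p[1]
        return np.hypot(s,O[:,2]-.118)-.016
    s=least_squares(f,[2.0,0],loss='soft_l1',f_scale=.002);d=np.array([np.cos(s.x[0]),np.sin(s.x[0])])
    print('outlet',np.degrees(s.x[0]),s.x[1],np.abs(s.fun).mean(),len(O),((O[:,:2]-ax)@d).max())
    B=Q[(Q[:,0]>.42)&(Q[:,0]<.54)&(Q[:,1]>-.02)&(Q[:,1]<.12)&(Q[:,2]>.15)&(Q[:,2]<.166)]
    s=least_squares(lambda p:np.hypot(B[:,0]-p[0],B[:,1]-p[1])-.018,[.5,.03],loss='soft_l1',f_scale=.002);print('bonnet',s.x,len(B))
    # neighbours
    for nm,(x0,x1,y0,y1) in dict(all=(.55,.75,-.15,.1)).items():
        q=Q[(Q[:,0]>x0)&(Q[:,0]<x1)&(Q[:,1]>y0)&(Q[:,1]<y1)&(Q[:,2]>.06)&(Q[:,2]<.11)];print('bottle',q.mean(0),q.min(0),q.max(0))
        q=Q[(Q[:,0]>.5)&(Q[:,0]<.75)&(Q[:,1]>y0)&(Q[:,1]<.15)&(Q[:,2]>.022)&(Q[:,2]<.027)];print('coupl',np.median(q,0),q.min(0),q.max(0))
print(onplane(T,[[258,198],[297,192],[250,212],[322,254],[352,250],[383,246]],.01))
```

```text
[[     0      0    640    400 255269]
 [   322    180      3      3      5]
 [   322    185     49     55    664]
 [   322    210      8     20     62]]
base ((537.0177001953125, -69.3822250366211), (149.57315063476562, 113.63198852539062), 24.363229751586914) [[445.5, -48.5], [492.29998779296875, -152.0], [628.5999755859375, -90.30000305175781], [581.7000122070312, 13.199999809265137]]
outlet 116.06127428682615 -0.000480683349620548 0.0015105335358845061 190 0.07365977830724613
bonnet [0.50142205 0.03368817] 25
bottle [ 0.67232793 -0.06812419  0.09182913] [ 0.65842659 -0.10111702  0.06062008] [ 0.71707921 -0.04247537  0.10989523]
coupl [ 0.55718747 -0.05838864  0.02318375] [ 0.5003899  -0.13144688  0.022003  ] [0.68003834 0.05728457 0.02698224]
outlet 116.18475550711034 0.0011183281006214927 0.0011278460822366965 256 0.06947086930298255
bonnet [0.50472411 0.03032095] 102
bottle [ 0.67406634 -0.0880551   0.08601679] [ 0.66000005 -0.10731264  0.06019882] [ 0.70981661 -0.05031014  0.10992732]
coupl [ 0.58723745 -0.04675903  0.0230493 ] [ 0.50049098 -0.1400796   0.02200275] [0.7044519 0.0532723 0.0269695]
[[ 0.55888516  0.20700614  0.01      ]
 [ 0.5878177   0.08726936  0.01      ]
 [ 0.51248157  0.22690871  0.01      ]
 [ 0.40021238 -0.00588275  0.01      ]
 [ 0.4196165  -0.09601179  0.01      ]
 [ 0.43933807 -0.189532    0.01      ]]
```

```bash
cat >> h.py <<'E'
AX=np.array([.5025,.0315]);YAW=np.radians(-64.3);n=np.array([np.cos(YAW),np.sin(YAW),0]);Zw=np.array([0,0,1.])
def target(X,Z,phi,sgn=1):
    """X along n from valve axis start; tool leaning phi (top forward along n)"""
    p=np.array([AX[0],AX[1],0])+X*n+Z*Zw
    x=-(np.cos(phi)*Zw+np.sin(phi)*n); z=sgn*(np.cos(phi)*n-np.sin(phi)*Zw); y=np.cross(z,x)
    return p,np.c_[x,y,z]
def show():
    s=readout.get_state();M=rot(s['ee_rot']);p=s['position'];d=p-np.r_[AX,0]
    print('t',s['clock'],'X %.1f L %.1f Z %.1f'%(d@n*1e3,d@np.cross(Zw,n)*1e3,p[2]*1e3),'F n,l,z',[round(float(s['contact_force']@v),2) for v in (n,np.cross(Zw,n),Zw)],'w',round(s['width'],4))
    return s,M,p
E
python3 - <<'E'
from h import *
s,M,p=show();print(M.round(3),s['qpos'])
im=eyes.get_image('wrist');save('w0',im)
for sg in (1,-1):
    P,N=target(-.041,.3,0,sg)
    print(sg,P,(M.T@(P-p)*1e3).round(1),np.degrees(R.from_matrix(M.T@N).as_rotvec()).round(1))
T=cloud(eyes.get_image('top')).reshape(-1,3);k=(T[:,0]>.15)&(T[:,0]<.5)&(T[:,1]>.1)&(T[:,1]<.45)&(T[:,2]>.1);q=T[k];print(q.min(0),q.max(0))
E
```

```text
t 0.1 X -555.9 L -23.9 Z 230.5 F n,l,z [0.27, 0.36, -0.3] w 0.0854
[[-0.001  0.418  0.909]
 [-0.001  0.909 -0.418]
 [-1.    -0.002 -0.   ]] [ 1.01900698e+00  2.76502132e-01  1.50602888e+00 -7.00253247e-06
  1.36071265e+00 -1.20990855e-01]
1 [0.48471998 0.06844416 0.3       ] [ -69.  -310.   411.9] [39.6  0.   0.1]
-1 [0.48471998 0.06844416 0.3       ] [ -69.  -310.   411.9] [-1.404e+02 -1.000e-01  0.000e+00]
[0.15002372 0.10023383 0.10115005] [0.48512663 0.44999059 0.68700502]
```

View pics/w0.png

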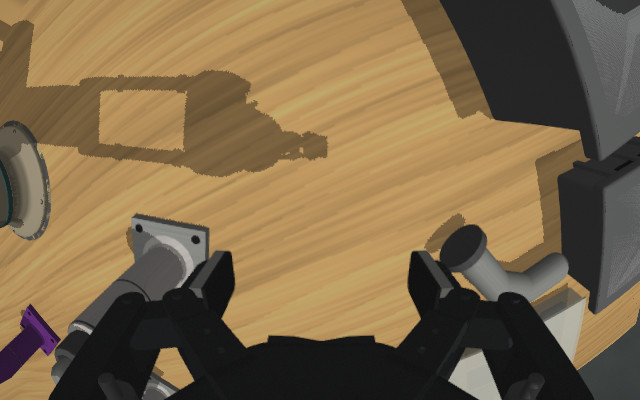

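The wrist view shows the bench and the open jaws, with the big grey valve at lower left. The pads are flat-ended. I'll raise the hand first, shut the gripper and then travel.

Call:
{"fn": "carry_out", "kwargs": {
  "deltas": [-0.7, 0, 0, 0, 0, 0, -1, -0.7, 0, 0, 0, 0, 0, -1, -0.7, 0, 0, 0, 0, 0, -1, 0, -0.4, 0.53, 0, 0, 0, -1, 0, -0.4, 0.53, 0, 0, 0, -1, 0, -0.4, 0.53, 0, 0, 0, -1, 0, -0.4, 0.53, 0, 0, 0, -1, 0, -0.4, 0.53, 0, 0, 0, -1, 0, -0.4, 0.53, 0, 0, 0, -1, 0, -0.4, 0.53, 0, 0, 0, -1],
  "newtons": 20
}}

```text
clock: 1.45
position: [0.3726, 0.2756, 0.3572]
ee_rot: [0.691, 0.151, 0.691, -0.151]
contact_force: [0.6, -0.8, 0.3]
width: -0.0001
```

Call:
{"fn": "carry_out", "kwargs": {
  "deltas": [0, -0.4, 0.53, 0, 0, 0, -1, 0, -0.4, 0.53, 0, 0, 0, -1, 0, -0.4, 0.53, 0, 0, 0, -1, 0, -0.4, 0.53, 0, 0, 0, -1, 0, -0.4, 0.53, 0, 0, 0, -1, 0, -0.4, 0.53, 0, 0, 0, -1, 0, 0, 0, 1, 0, 0, -1, 0, 0, 0, 1, 0, 0, -1, 0, 0, 0, 1, 0, 0, -1, 0, 0, 0, 1, 0, 0, -1]
}}

```text
clock: 2.7
position: [0.4853, 0.0663, 0.3571]
ee_rot: [0.663, 0.247, 0.663, -0.247]
contact_force: [0.2, -0.1, 0.6]
width: -0.0001
```

Call:
{"fn": "carry_out", "kwargs": {
  "deltas": [0, 0, 0, 1, 0, 0, -1, 0, 0, 0, 1, 0, 0, -1, 0, 0, 0, 1, 0, 0, -1, 0, 0, 0, 1, 0, 0, -1, 0, 0, 0, 1, 0, 0, -1, 0, 0, 0, 0.9, 0, 0, -1, 0, 0, 0, 0, 0, 0, -1]
}}

```text
clock: 3.58
position: [0.4853, 0.0664, 0.3571]
ee_rot: [0.599, 0.376, 0.599, -0.376]
contact_force: [0.2, -0.2, -0.2]
width: -0.0001
```

```bash
cat > go.py <<'E'
from h import *
import sys
X,Z,ph=map(float,sys.argv[1:4])
s,M,p=show();P,N=target(X/1e3,Z/1e3,np.radians(ph))
print('units',(M.T@(P-p)*1e3/60).round(3),'turn units',(np.degrees(R.from_matrix(M.T@N).as_rotvec())/4).round(2),'q',s['qpos'].round(2))
E
cat > look.py <<'E'
from h import *
import sys
nm=sys.argv[1]
im=eyes.get_image('side');c=im['color'][130:320,220:420,::-1];cv2.imwrite('pics/%s.png'%nm,cv2.resize(c,None,fx=3.5,fy=3.0,interpolation=cv2.INTER_CUBIC))
E
python3 go.py -41 200 0; python3 look.py a1
```

```text
t 3.575 X -38.8 L -0.4 Z 357.1 F n,l,z [0.28, 0.07, -0.19] w -0.0001
units [ 2.619  0.007 -0.035] turn units [ 0.01 -0.    0.  ] q [-0.01  0.1   1.43  0.    1.62 -0.46]
```

View pics/a1.png

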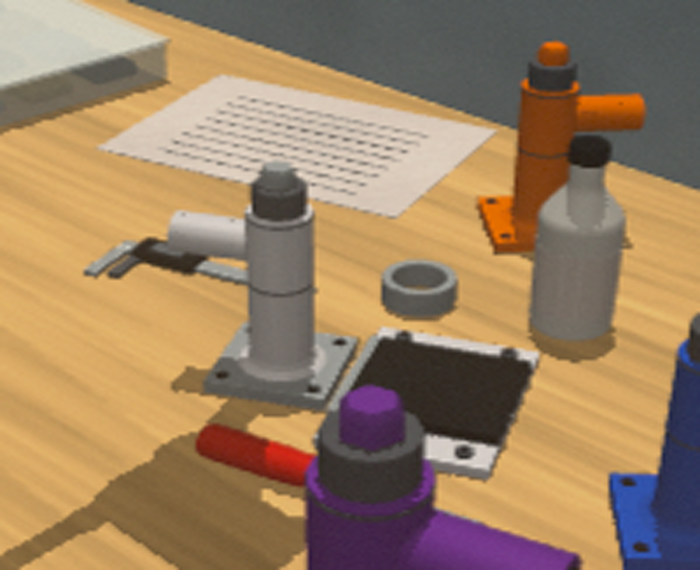

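Call:
{"fn": "carry_out", "kwargs": {
  "deltas": [0.6, 0, -0.05, 0, 0, 0, -1, 0.6, 0, 0, 0, 0, 0, -1, 0.6, 0, 0, 0, 0, 0, -1, 0.6, 0, 0, 0, 0, 0, -1, 0.5, 0, 0, 0, 0, 0, -1, 0.3, 0, 0, 0, 0, 0, -1, 0.2, 0, 0, 0, 0, 0, -1, 0.15, 0, 0, 0, 0, 0, -1, 0, 0, 0, 0, 0, 0, -1]
}}

```text
clock: 4.75
position: [0.4841, 0.0691, 0.1441]
ee_rot: [0.599, 0.376, 0.599, -0.376]
contact_force: [0.6, 0.8, -0.4]
width: -0.0002
```

```bash
python3 go.py -33 138 0; python3 look.py a2
```

```text
t 4.75 X -41.8 L -0.3 Z 144.1 F n,l,z [-0.5, 0.86, -0.35] w -0.0002
units [0.101 0.005 0.147] turn units [ 0.01 -0.    0.01] q [-0.    0.22  1.82  0.    1.11 -0.45]
```

View pics/a2.png

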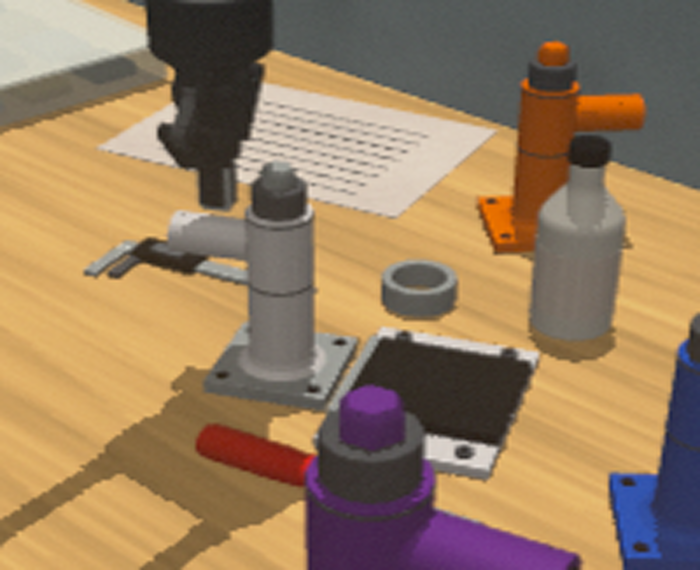

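The fingertip is above the outlet, behind the body at (215,195), with about 10 mm clearance below. I'll ease it down and forward to first contact.

Call:
{"fn": "carry_out", "kwargs": {
  "deltas": [0.08, 0, 0, 0, 0, 0, -1, 0, 0, 0.06, 0, 0, 0, -1, 0, 0, 0.04, 0, 0, 0, -1, 0, 0, 0.03, 0, 0, 0, -1]
}}

```text
clock: 5.3
position: [0.4878, 0.0618, 0.1397]
ee_rot: [0.599, 0.376, 0.599, -0.376]
contact_force: [0.2, -0.4, -0.1]
width: -0.0
```

```bash
python3 go.py -33 138 0
```

```text
t 5.3 X -33.7 L -0.1 Z 139.7 F n,l,z [0.42, -0.01, -0.06] w -0.0
units [0.028 0.001 0.011] turn units [ 0.    0.   -0.01] q [-0.02  0.22  1.82  0.    1.09 -0.46]
```

Call:
{"fn": "carry_out", "kwargs": {
  "deltas": [0, 0, 0.03, 0, 0, 0, -1, 0, 0, 0.03, 0, 0, 0, -1]
}}

```text
clock: 5.55
position: [0.4889, 0.0592, 0.1397]
ee_rot: [0.598, 0.377, 0.599, -0.376]
contact_force: [-0.8, 2.3, 2.4]
width: 0.0003
```

```bash
python3 go.py -30 138 0
```

```text
t 5.55 X -30.9 L -0.2 Z 139.7 F n,l,z [-2.39, 0.22, 2.44] w 0.0003
units [0.028 0.003 0.014] turn units [ 0.   -0.02 -0.  ] q [-0.02  0.23  1.82  0.    1.1  -0.47]
```

```bash
cat > plan.py <<'E'
from h import *
h=9
def tcp(th,ph,mode,s=None,gap=3,t=0):
    th,ph=np.radians(th),np.radians(ph);r=th-ph
    xv=np.array([np.cos(th),-np.sin(th)]);zv=np.array([np.sin(th),np.cos(th)]);zt=np.array([np.cos(ph),-np.sin(ph)])
    toe=np.array([42+t,0])
    if mode=='push':
        F=toe-64*xv+(134+gap+2*h*np.sin(r))*zv; return F-h*zt
    Rr=toe-(64+s)*xv+(134+gap)*zv  # rear corner on outlet, s out from body
    return Rr+h*zt
if __name__=='__main__':
    for th in range(0,46,5):
        ph=.6*th;t=min(0,7-12*np.sin(np.radians(th)));print(th,ph,'push',tcp(th,ph,'push',t=t).round(1),'hold',tcp(th,ph,'hold',s=2*h*np.cos(np.radians(th-ph)),gap=0,t=t).round(1))
    for th in range(45,96,5):
        ph=27*(1-max(0,th-50)/60);s=18+ (th-45)*.45;t=7-12*np.sin(np.radians(th));print(th,round(ph,1),'hold',tcp(th,ph,'hold',s=s,gap=0,t=t).round(1),round(s))
E
python3 plan.py; python3 go.py -20 146 6
```

```text
0 0.0 push [-31. 137.] hold [-31. 134.]
5 3.0 push [-18.7 143.2] hold [-19.  140.2]
10 6.0 push [ -6.  148.2] hold [ -6.5 145.3]
15 9.0 push [  7.2 152.1] hold [  6.5 149.2]
20 12.0 push [ 20.8 154.9] hold [ 19.7 152. ]
25 15.0 push [ 34.5 156.4] hold [ 33.3 153.7]
30 18.0 push [ 48.4 156.7] hold [ 46.9 154.1]
35 21.0 push [ 62.2 155.7] hold [ 60.5 153.3]
40 24.0 push [ 75.3 153.5] hold [ 73.4 151.2]
45 27.0 push [ 88.  150.1] hold [ 85.9 148. ]
45 27.0 hold [ 85.3 148.6] 18
50 27.0 hold [ 96.3 146.6] 20
55 24.8 hold [107.5 143.9] 22
60 22.5 hold [118.6 140.4] 25
65 20.2 hold [129.6 136. ] 27
70 18.0 hold [140.3 130.7] 29
75 15.7 hold [150.8 124.5] 32
80 13.5 hold [160.9 117.4] 34
85 11.2 hold [170.6 109.5] 36
90 9.0 hold [179.9 100.8] 38
95 6.8 hold [188.6  91.4] 40
t 5.55 X -30.9 L -0.2 Z 139.7 F n,l,z [-2.39, 0.22, 2.44] w 0.0003
units [-0.105  0.003  0.181] turn units [ 0.    1.48 -0.  ] q [-0.02  0.23  1.82  0.    1.1  -0.47]
```

Call:
{"fn": "carry_out", "kwargs": {
  "deltas": [-0.015, 0, 0.051, 0, 0.19, 0, -1, -0.02, 0, 0.051, 0, 0.19, 0, -1, -0.02, 0, 0.051, 0, 0.19, 0, -1, -0.022, 0, 0.051, 0, 0.19, 0, -1]
}}

```text
clock: 6.05
position: [0.4947, 0.0473, 0.144]
ee_rot: [0.582, 0.386, 0.615, -0.366]
contact_force: [-1.2, 1.8, 1.8]
width: 0.0003
```

```bash
python3 go.py -6 148.5 6; python3 look.py a3
```

```text
t 6.05 X -17.6 L -0.1 Z 144.0 F n,l,z [-2.14, -0.32, 1.81] w 0.0003
units [-0.085  0.002  0.19 ] turn units [ 0.    0.73 -0.  ] q [-0.08  0.24  1.79  0.05  1.14 -0.55]
```

View pics/a3.png

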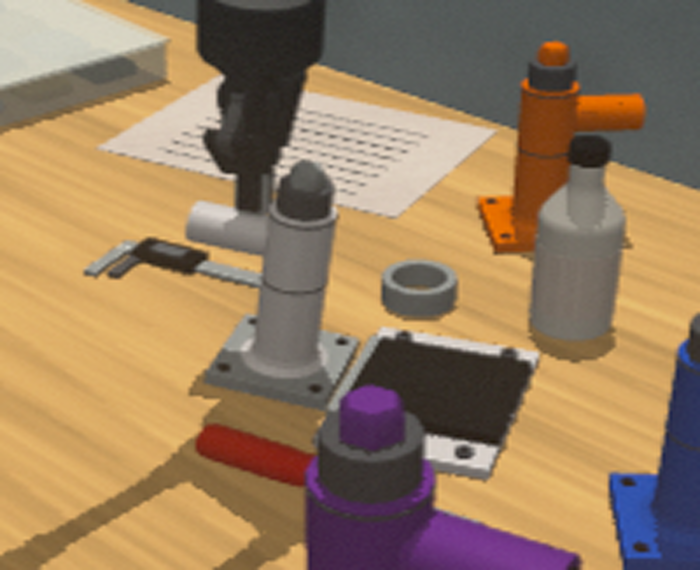

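The valve is tipping cleanly: the rear flange edge has lifted and the toe is in place. Continuing.

Call:
{"fn": "carry_out", "kwargs": {
  "deltas": [-0.03, 0, 0.061, 0, 0.22, 0, -1, -0.03, 0, 0.061, 0, 0.22, 0, -1, -0.028, 0, 0.061, 0, 0.22, 0, -1, -0.028, 0, 0.061, 0, 0.22, 0, -1, -0.026, 0, 0.061, 0, 0.22, 0, -1, -0.026, 0, 0.061, 0, 0.22, 0, -1, -0.024, 0, 0.061, 0, 0.22, 0, -1, -0.024, 0, 0.061, 0, 0.22, 0, -1]
}}

```text
clock: 7.1
position: [0.5078, 0.02, 0.1537]
ee_rot: [0.544, 0.408, 0.649, -0.341]
contact_force: [-0.2, 1.3, -1.1]
width: -0.0
```

```bash
python3 go.py 34.5 156.4 15; python3 look.py a4
```

```text
t 7.1 X 12.7 L -0.2 Z 153.7 F n,l,z [-1.24, 0.35, -1.11] w -0.0
units [-0.108  0.003  0.35 ] turn units [ 0.    1.22 -0.  ] q [-0.2   0.28  1.72  0.15  1.25 -0.7 ]
```

View pics/a4.png

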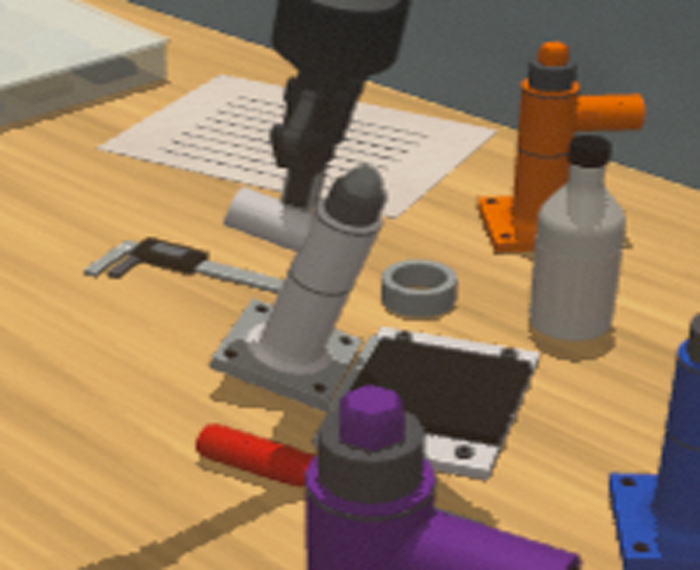

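Call:
{"fn": "carry_out", "kwargs": {
  "deltas": [-0.021, 0, 0.057, 0, 0.2, 0, -1, -0.021, 0, 0.057, 0, 0.2, 0, -1, -0.02, 0, 0.057, 0, 0.2, 0, -1, -0.02, 0, 0.057, 0, 0.2, 0, -1, -0.019, 0, 0.057, 0, 0.2, 0, -1, -0.018, 0, 0.056, 0, 0.2, 0, -1, -0.016, 0, 0.055, 0, 0.18, 0, -1, -0.016, 0, 0.055, 0, 0.18, 0, -1]
}}

```text
clock: 8.15
position: [0.5202, -0.0056, 0.1565]
ee_rot: [0.507, 0.426, 0.678, -0.319]
contact_force: [-0.2, 0.3, -0.8]
width: -0.0001
```

```bash
cat > th.py <<'E'
from h import *
from scipy.optimize import least_squares
import sys
# fit valve axis in the n-z plane from cloud of grey points: model body cylinder r=.022 around axis through toe-based frame
im=eyes.get_image('side');Wc=cloud(im);C=im['color'].astype(int);s=C.max(-1)-C.min(-1)
L=np.cross(Zw,n)
d=Wc-np.r_[AX,0];a=d@n;l=d@L;z=d[...,2]
ok=(s<30)&(C.max(-1)>75)&np.isfinite(a)&(a>-.12)&(a<.26)&(abs(l)<.05)&(z>.024)&(z<.2)
th0=np.radians(float(sys.argv[1]));
A,Lz,Z=a[ok],l[ok],z[ok]
def dist(p):
    th,t,y=p
    X=A-.042-t;xv=X*np.cos(th)-Z*np.sin(th)+.042;zv=X*np.sin(th)+Z*np.cos(th);yy=Lz-y
    body=np.abs(np.hypot(xv,yy)-.022)+10*np.clip(zv-.148,0,1)
    out=np.abs(np.hypot(zv-.118,yy)-.016)+10*np.clip(xv+.02,0,1)+10*np.clip(-.072-xv,0,1)
    fl=np.abs(zv-.012)+10*np.clip(abs(xv)-.042,0,1)
    fb=np.abs(zv)+10*np.clip(abs(xv)-.042,0,1)
    return np.minimum(np.minimum(body,out),np.minimum(fl,fb))
f=least_squares(dist,[th0,0,0],loss='cauchy',f_scale=.002,x_scale=[.05,.005,.005],diff_step=1e-3)
print('theta %.1f toe t %.1f lat %.1f'%(np.degrees(f.x[0]),f.x[1]*1e3,f.x[2]*1e3),len(A),np.median(dist(f.x)))
cv2.imwrite('pics/%s.png'%sys.argv[2],cv2.resize(im['color'][130:320,220:420,::-1],None,fx=3.5,fy=3.0,interpolation=cv2.INTER_CUBIC))
E
python3 go.py 62 155.7 21; python3 th.py 30 a5
```

```text
t 8.15 X 41.0 L -0.2 Z 156.5 F n,l,z [-0.31, -0.02, -0.84] w -0.0001
units [-0.086  0.003  0.339] turn units [ 0.    1.16 -0.  ] q [-0.29  0.34  1.65  0.21  1.36 -0.81]
theta 28.1 toe t 2.2 lat 1.7 1788 0.0011233044174127826
```

View pics/a5.png

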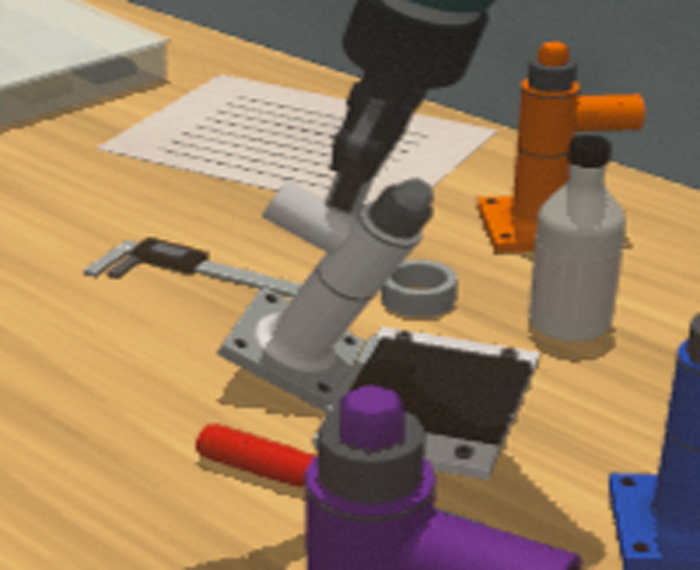

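Call:
{"fn": "carry_out", "kwargs": {
  "deltas": [-0.017, 0, 0.055, 0, 0.19, 0, -1, -0.017, 0, 0.055, 0, 0.19, 0, -1, -0.016, 0, 0.055, 0, 0.19, 0, -1, -0.015, 0, 0.055, 0, 0.19, 0, -1, -0.014, 0, 0.055, 0, 0.19, 0, -1, -0.013, 0, 0.055, 0, 0.19, 0, -1]
}}

```text
clock: 8.95
position: [0.529, -0.0241, 0.1555]
ee_rot: [0.48, 0.438, 0.697, -0.302]
contact_force: [-0.2, 0.6, -0.1]
width: -0.0001
```

```bash
python3 go.py 75.3 153.5 24; python3 th.py 38 a6
```

```text
t 8.95 X 61.6 L -0.2 Z 155.5 F n,l,z [-0.61, 0.04, -0.15] w -0.0001
units [-0.051  0.003  0.225] turn units [ 0.    0.77 -0.  ] q [-0.35  0.39  1.6   0.25  1.43 -0.87]
theta 35.4 toe t 2.2 lat 1.9 1834 0.001120446804811043
```

View pics/a6.png

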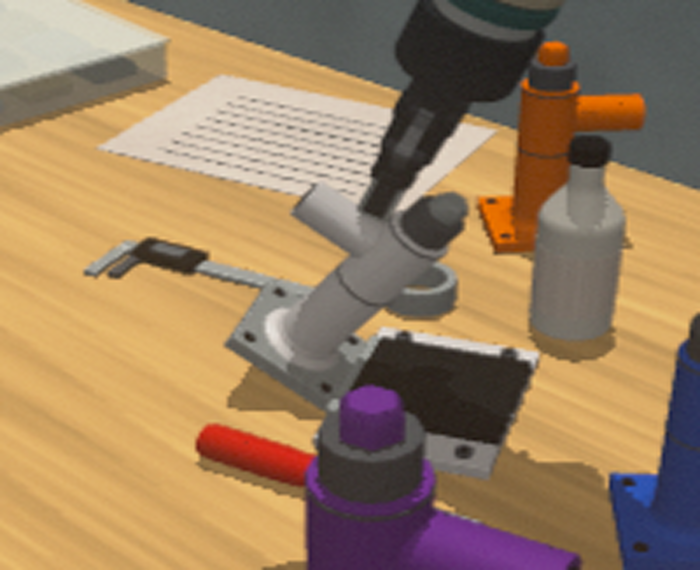

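Call:
{"fn": "carry_out", "kwargs": {
  "deltas": [-0.011, 0, 0.043, 0, 0.13, 0, -1, -0.01, 0, 0.043, 0, 0.13, 0, -1, -0.009, 0, 0.043, 0, 0.13, 0, -1, -0.008, 0, 0.043, 0, 0.13, 0, -1, -0.006, 0, 0.043, 0, 0.13, 0, -1, -0.005, 0, 0.043, 0, 0.13, 0, -1, 0, 0, 0, 0, 0, 0, -1]
}}

```text
clock: 9.88
position: [0.5358, -0.038, 0.1521]
ee_rot: [0.461, 0.446, 0.71, -0.29]
contact_force: [0.6, 0.7, -0.2]
width: -0.0003
```

```bash
python3 go.py 86 149 26; python3 th.py 40 a7
```

```text
t 9.875 X 77.1 L -0.2 Z 152.1 F n,l,z [-0.37, 0.9, -0.21] w -0.0003
units [-0.013  0.003  0.157] turn units [-0.   0.5 -0. ] q [-0.39  0.42  1.56  0.28  1.48 -0.91]
theta 41.1 toe t 2.1 lat 1.8 1863 0.0011013921261536393
```

View pics/a7.png

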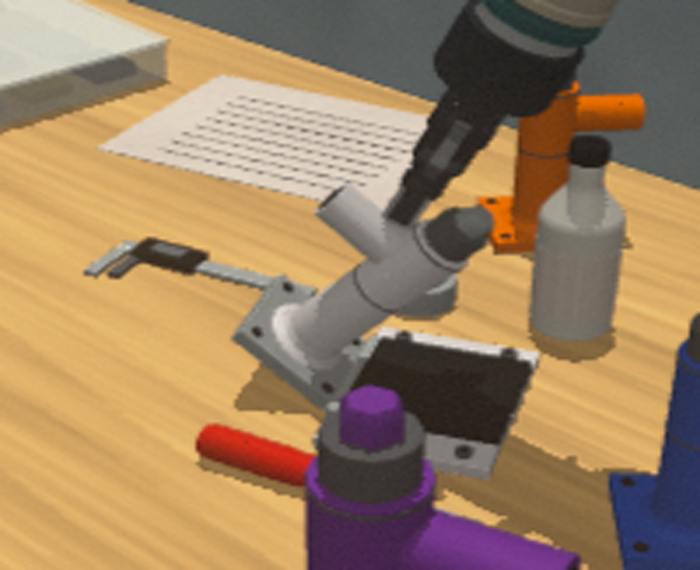

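Run:
```python
from plan import tcp
import numpy as np
for th in (43,45,47,49):
    t=min(2,9.5-12*np.sin(np.radians(th)));ph=24+(th-41)*.4
    print(th,round(ph,1),tcp(th,ph,'push',gap=1,t=t).round(1))
for th in range(45,92,3):
    t=min(2,9.5-12*np.sin(np.radians(th)));ph=27-max(0,th-48)*.4;s=20+(th-45)*.4
    print(th,round(ph,1),tcp(th,ph,'hold',s=s,gap=0,t=t).round(1),s)
```

```text
43 24.8 [ 84.2 150.3]
45 25.6 [ 89.3 148.8]
47 26.4 [ 94.4 147.2]
49 27.2 [ 99.4 145.4]
45 27.0 [ 86.4 150.1] 20.0
48 27.0 [ 93.2 148.9] 21.2
51 25.8 [100.  147.6] 22.4
54 24.6 [106.9 145.9] 23.6
57 23.4 [113.7 143.9] 24.8
60 22.2 [120.5 141.5] 26.0
63 21.0 [127.2 138.9] 27.2
66 19.8 [133.8 135.9] 28.4
69 18.6 [140.4 132.5] 29.6
72 17.4 [146.8 128.9] 30.8
75 16.2 [153.1 124.9] 32.0
78 15.0 [159.3 120.6] 33.2
81 13.8 [165.3 116. ] 34.4
84 12.6 [171.2 111.1] 35.6
87 11.4 [176.9 105.9] 36.8
90 10.2 [182.4 100.4] 38.0
```

Call:
{"fn": "carry_out", "kwargs": {
  "deltas": [-0.007, 0, 0.031, 0, 0.08, 0, -1, -0.007, 0, 0.031, 0, 0.08, 0, -1, -0.007, 0, 0.031, 0, 0.08, 0, -1, -0.006, 0, 0.031, 0, 0.08, 0, -1, -0.006, 0, 0.031, 0, 0.08, 0, -1, -0.006, 0, 0.031, 0, 0.08, 0, -1]
}}

```text
clock: 10.68
position: [0.5405, -0.0478, 0.1498]
ee_rot: [0.449, 0.451, 0.718, -0.282]
contact_force: [0.7, 0.3, 0.5]
width: 0.0001
```

```bash
python3 go.py 95 148 27; python3 th.py 45 a8
```

```text
t 10.675 X 88.0 L -0.1 Z 149.8 F n,l,z [0.05, 0.8, 0.53] w 0.0001
units [-0.024  0.002  0.118] turn units [ 0.    0.27 -0.  ] q [-0.41  0.45  1.54  0.29  1.51 -0.93]
theta 45.0 toe t 2.1 lat 1.5 1875 0.0011303344887357743
```

View pics/a8.png

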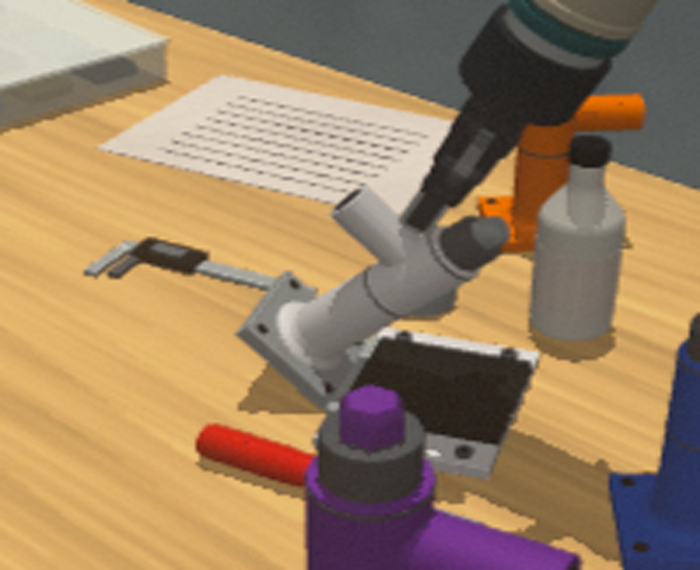

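Call:
{"fn": "carry_out", "kwargs": {
  "deltas": [-0.011, 0, 0.039, 0, -0.03, 0, -1, -0.011, 0, 0.039, 0, -0.03, 0, -1, -0.01, 0, 0.039, 0, -0.03, 0, -1, -0.01, 0, 0.039, 0, -0.03, 0, -1, -0.009, 0, 0.039, 0, -0.03, 0, -1, -0.008, 0, 0.039, 0, -0.03, 0, -1]
}}

```text
clock: 11.48
position: [0.5467, -0.0606, 0.1469]
ee_rot: [0.454, 0.449, 0.715, -0.285]
contact_force: [0.5, -0.5, 1.2]
width: -0.0
```

```bash
python3 go.py 106.9 145.9 25; python3 th.py 50 a9
```

```text
t 11.475 X 102.2 L -0.2 Z 146.9 F n,l,z [0.69, 0.22, 1.16] w -0.0
units [-0.018  0.003  0.078] turn units [ 0.   -0.05  0.  ] q [-0.42  0.46  1.52  0.28  1.51 -0.94]
theta 52.8 toe t 1.3 lat 0.9 1886 0.0010925699793145043
```

View pics/a9.png

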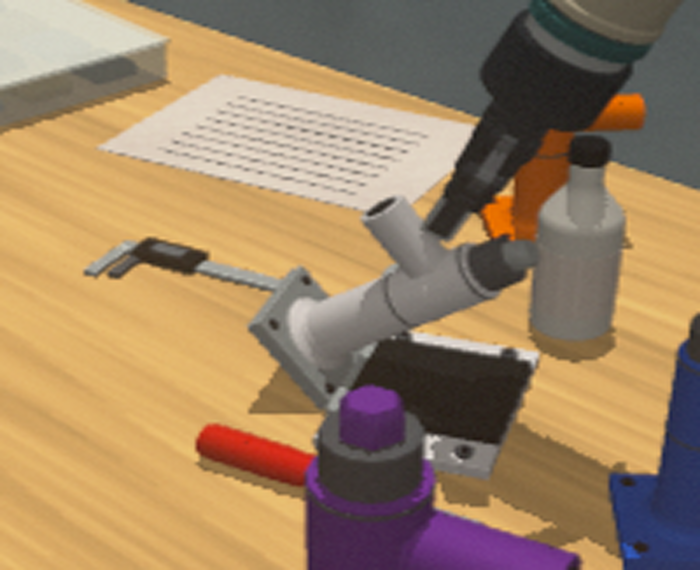

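Call:
{"fn": "carry_out", "kwargs": {
  "deltas": [-0.009, 0, 0.045, 0, -0.1, 0, -1, -0.008, 0, 0.045, 0, -0.1, 0, -1, -0.007, 0, 0.045, 0, -0.1, 0, -1, -0.005, 0, 0.045, 0, -0.1, 0, -1, -0.004, 0, 0.045, 0, -0.1, 0, -1, -0.003, 0, 0.045, 0, -0.1, 0, -1, -0.002, 0, 0.045, 0, -0.1, 0, -1]
}}

```text
clock: 12.4
position: [0.5546, -0.0771, 0.1413]
ee_rot: [0.471, 0.442, 0.703, -0.296]
contact_force: [1.2, -0.6, 0.8]
width: -0.0003
```

```bash
python3 go.py 133.8 135.9 19.8; python3 th.py 60 a10
```

```text
t 12.4 X 120.4 L -0.2 Z 141.3 F n,l,z [1.09, 0.8, 0.82] w -0.0003
units [-0.002  0.003  0.24 ] turn units [ 0.   -0.64  0.  ] q [-0.43  0.46  1.52  0.25  1.47 -0.94]
theta 60.9 toe t 0.3 lat 0.6 1900 0.0012116012439067868
```

View pics/a10.png

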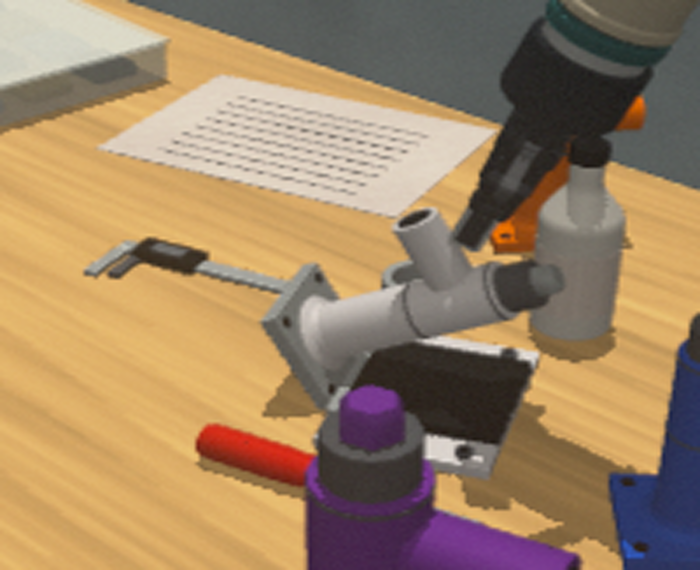

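Call:
{"fn": "carry_out", "kwargs": {
  "deltas": [-0.001, 0, 0.053, 0, -0.13, 0, -1, 0, 0, 0.053, 0, -0.13, 0, -1, 0.002, 0, 0.053, 0, -0.13, 0, -1, 0.004, 0, 0.053, 0, -0.13, 0, -1, 0.006, 0, 0.053, 0, -0.13, 0, -1, 0.007, 0, 0.053, 0, -0.13, 0, -1, 0.009, 0, 0.053, 0, -0.13, 0, -1, 0.011, 0, 0.053, 0, -0.13, 0, -1]
}}

```text
clock: 13.45
position: [0.5646, -0.0979, 0.1302]
ee_rot: [0.497, 0.431, 0.686, -0.312]
contact_force: [0.4, -0.6, 0.3]
width: -0.0001
```

```bash
python3 go.py 153.1 124.9 16.2; python3 th.py 70 a11
```

```text
t 13.45 X 143.5 L -0.2 Z 130.2 F n,l,z [0.74, 0.07, 0.31] w -0.0001
units [0.033 0.002 0.18 ] turn units [ 0.  -0.5 -0. ] q [-0.42  0.46  1.52  0.21  1.41 -0.93]
theta 70.9 toe t -0.0 lat 0.2 1892 0.0011861577551267998
```

View pics/a11.png

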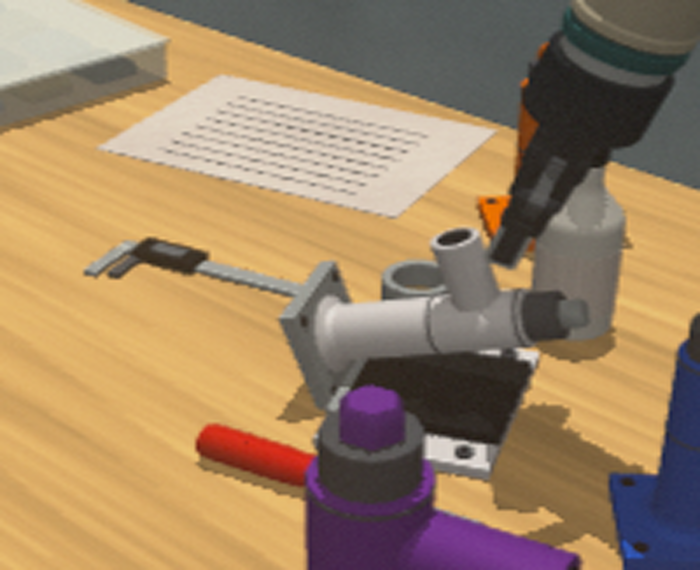

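Call:
{"fn": "carry_out", "kwargs": {
  "deltas": [0.01, 0, 0.051, 0, -0.12, 0, -1, 0.012, 0, 0.051, 0, -0.12, 0, -1, 0.014, 0, 0.051, 0, -0.12, 0, -1, 0.015, 0, 0.051, 0, -0.12, 0, -1, 0.017, 0, 0.051, 0, -0.12, 0, -1, 0.019, 0, 0.051, 0, -0.12, 0, -1, 0.021, 0, 0.051, 0, -0.12, 0, -1]
}}

```text
clock: 14.38
position: [0.5727, -0.1146, 0.1177]
ee_rot: [0.516, 0.422, 0.671, -0.324]
contact_force: [0.4, -1.4, -1.0]
width: 0.0005
```

```bash
python3 go.py 171.2 111.1 12.6; python3 th.py 79 a12
```

```text
t 14.375 X 162.1 L -0.1 Z 117.7 F n,l,z [1.49, -0.24, -1.0] w 0.0005
units [0.067 0.002 0.175] turn units [ 0.   -0.56  0.  ] q [-0.42  0.47  1.53  0.17  1.35 -0.93]
theta 79.5 toe t -0.6 lat -0.0 1869 0.0013032552466333003
```

View pics/a12.png

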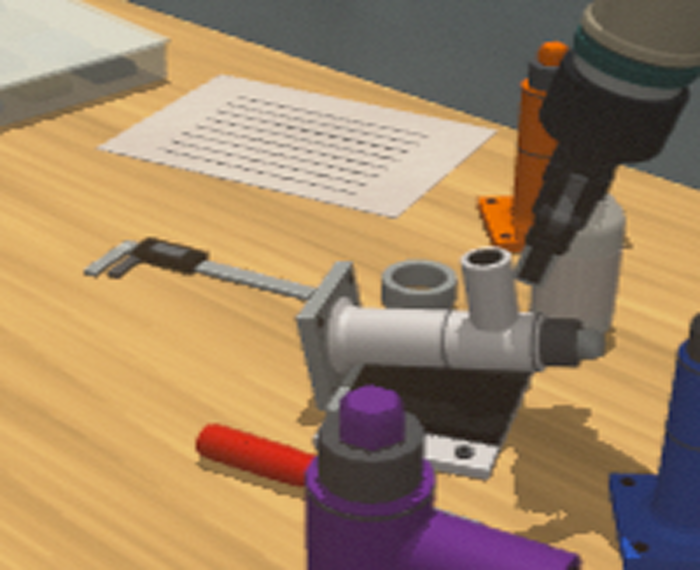

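Call:
{"fn": "carry_out", "kwargs": {
  "deltas": [0.018, 0, 0.04, 0, -0.1, 0, -1, 0.019, 0, 0.04, 0, -0.1, 0, -1, 0.02, 0, 0.04, 0, -0.1, 0, -1, 0.021, 0, 0.04, 0, -0.1, 0, -1, 0.022, 0, 0.039, 0, -0.1, 0, -1, 0.023, 0, 0.039, 0, -0.1, 0, -1]
}}

```text
clock: 15.18
position: [0.5779, -0.1255, 0.1071]
ee_rot: [0.53, 0.415, 0.66, -0.333]
contact_force: [0.1, -2.0, -0.4]
width: 0.0002
```

```bash
python3 go.py 182.4 100.4 10.2; python3 th.py 85 a13
```

```text
t 15.175 X 174.1 L -0.2 Z 107.1 F n,l,z [1.82, -0.77, -0.37] w 0.0002
units [0.08  0.003 0.159] turn units [ 0.   -0.56 -0.  ] q [-0.42  0.47  1.55  0.15  1.3  -0.92]
theta 85.3 toe t -0.6 lat -0.2 1830 0.0012458476622441749
```

View pics/a13.png

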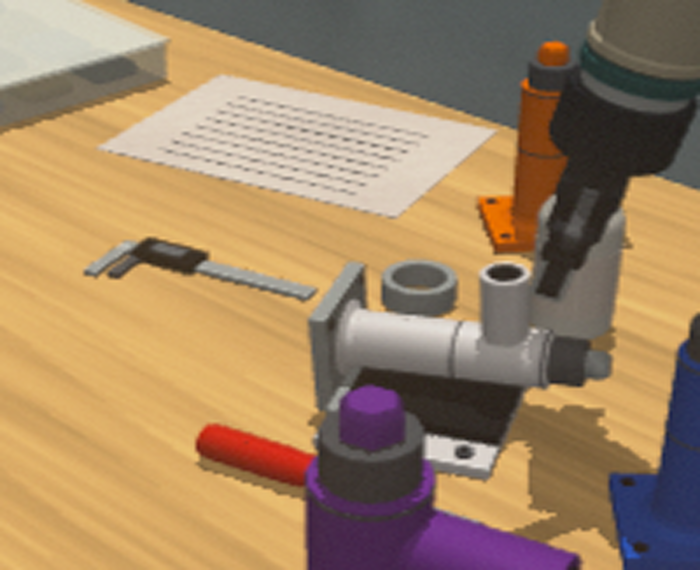

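Call:
{"fn": "carry_out", "kwargs": {
  "deltas": [0.014, 0, 0.023, 0, -0.05, 0, -1, 0.014, 0, 0.023, 0, -0.05, 0, -1, 0.014, 0, 0.023, 0, -0.05, 0, -1, 0.014, 0, 0.022, 0, -0.05, 0, -1, 0.014, 0, 0.022, 0, -0.05, 0, -1, 0.014, 0, 0.022, 0, -0.05, 0, -1, 0.014, 0, 0.022, 0, -0.05, 0, -1, 0.014, 0, 0.022, 0, -0.05, 0, -1]
}}

```text
clock: 16.23
position: [0.5815, -0.1332, 0.0985]
ee_rot: [0.539, 0.41, 0.653, -0.339]
contact_force: [-0.4, -0.4, 0.3]
width: -0.0004
```

```bash
python3 go.py 186 98 8; python3 th.py 89 a14
```

```text
t 16.225 X 182.6 L -0.2 Z 98.5 F n,l,z [0.2, -0.56, 0.3] w -0.0004
units [-0.002  0.003  0.057] turn units [ 0.   -0.73  0.  ] q [-0.42  0.47  1.56  0.13  1.26 -0.92]
theta 89.2 toe t -0.2 lat -0.2 1814 0.0013719382647622257
```

View pics/a14.png

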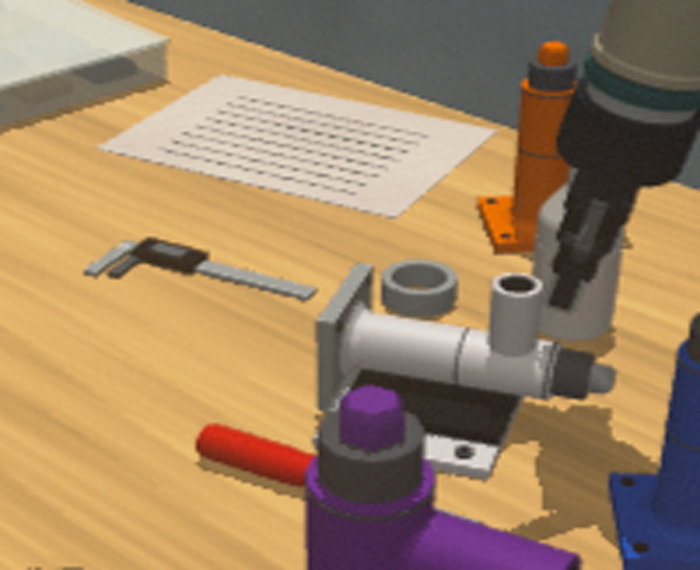

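Call:
{"fn": "carry_out", "kwargs": {
  "deltas": [0, 0, 0.02, 0, 0, 0, -1, 0, 0, 0.02, 0, 0, 0, -1, 0, 0, 0.02, 0, 0, 0, -1, 0, 0, 0.03, 0, 0, 0, -1, 0, 0, 0.04, 0, 0, 0, -1, 0, 0, 0.05, 0, 0, 0, -1]
}}

```text
clock: 17.02
position: [0.5865, -0.1433, 0.0964]
ee_rot: [0.539, 0.41, 0.653, -0.339]
contact_force: [-0.5, -0.5, 0.2]
width: -0.0
```

```bash
python3 go.py 192 98 8; python3 th.py 90 a15
```

```text
t 17.025 X 193.9 L -0.2 Z 96.4 F n,l,z [0.2, -0.69, 0.24] w -0.0
units [-0.02   0.003 -0.037] turn units [ 0.   -0.72 -0.  ] q [-0.43  0.49  1.54  0.13  1.27 -0.92]
theta 89.4 toe t -0.6 lat -0.3 1813 0.0013345634940398338
```

View pics/a15.png

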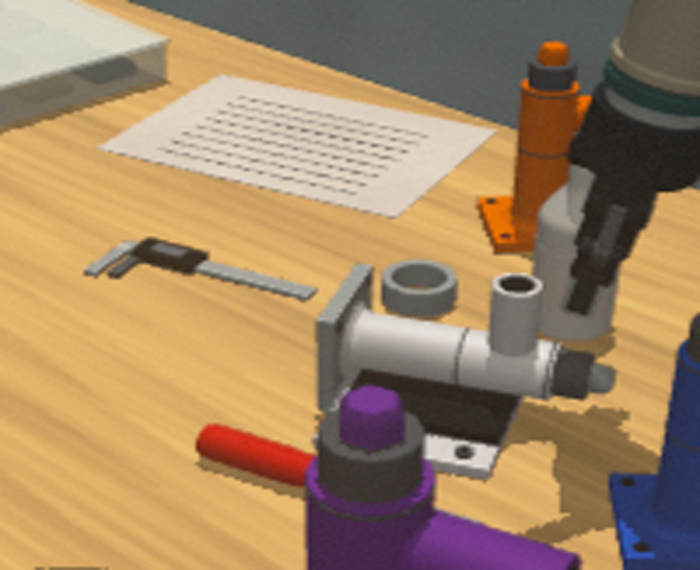

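The valve lies on the pad and hasn't moved since the finger left it. I'll retreat upward and then check.

Call:
{"fn": "carry_out", "kwargs": {
  "deltas": [-0.2, 0, 0.1, 0, 0, 0, -1, -0.4, 0, 0, 0, 0, 0, -1, -0.6, 0, 0, 0, 0, 0, -1, -0.6, 0, 0, 0, 0, 0, -1, -0.6, 0, 0, 0, 0, 0, -1, -0.6, 0, 0, 0, 0, 0, -1, 0, 0, 0, 0, 0, 0, -1]
}}

```text
clock: 17.95
position: [0.6054, -0.1806, 0.2761]
ee_rot: [0.542, 0.411, 0.65, -0.339]
contact_force: [0.2, 0.4, -0.2]
width: 0.0
```

```bash
python3 go.py 192 98 8; python3 th.py 90 a16
python3 - <<'E'
from h import *
from scipy.optimize import least_squares
o=np.array([.5135,-.0175,0]);y=np.radians(-65.64);rx=np.array([np.cos(y),np.sin(y),0]);ry=np.cross(Zw,rx)
for nm in ('side','top'):
    im=eyes.get_image(nm);save('fin_'+nm,im);C=im['color'].astype(int);s=(C.max(-1)-C.min(-1)).ravel();br=C.max(-1).ravel()
    d=cloud(im).reshape(-1,3)-o;a=d@rx;b=d@ry;z=d[:,2]
    B=(a>.02)&(a<.085)&(abs(b)<.035)&(z>.025)&(z<.075)&(s<30)&(br>75)
    f=least_squares(lambda p:np.hypot((b[B]-p[0]-p[1]*(a[B]-.05)),(z[B]-p[2]-p[3]*(a[B]-.05)))-.022,[.01,0,.042,0],loss='soft_l1',f_scale=.002)
    print(nm,'axis y %.1fmm yaw %.2fdeg h %.1fmm pitch %.2fdeg'%(f.x[0]*1e3,np.degrees(f.x[1]),f.x[2]*1e3,np.degrees(f.x[3])),B.sum())
    O=(a>.08)&(a<.13)&(abs(b)<.04)&(z>.085)&(z<.12)&(s<30)&(br>75);print('outlet end centre-ish',a[O].mean(),(b[O].min()+b[O].max())/2,z[O].max(), 'a range',a[O].min(),a[O].max())
    F=(a>-.03)&(a<.003)&(abs(b)<.06)&(z>.03)&(z<.1)&(s<40);print('flange a',np.percentile(a[F],[2,50,98]),'b',b[F].min(),b[F].max(),'z',z[F].max())
E
```

```text
t 17.95 X 235.7 L 0.8 Z 276.1 F n,l,z [-0.31, 0.39, -0.19] w 0.0
units [ 3.051 -0.028 -0.175] turn units [ 0.01 -0.63 -0.07] q [-0.47  0.42  1.2   0.12  1.67 -0.91]
theta 89.2 toe t -0.1 lat -0.2 1847 0.0013899576125300152
side axis y 13.0mm yaw -0.01deg h 42.6mm pitch 0.15deg 528
outlet end centre-ish 0.1112022103049448 0.010111082662457936 0.11768174237465845 a range 0.09420769959055622 0.12521108549741614
flange a [-0.00743322 -0.00139037  0.00297444] b -0.03201120082375413 0.054258084570065576 z 0.08740045700495347
top axis y 11.7mm yaw -0.05deg h 41.1mm pitch 0.00deg 290
outlet end centre-ish 0.10289586164734894 0.010454779836756203 0.11773777434832722 a range 0.08914057785987764 0.12029435642956483
flange a [-0.01291686 -0.00817658  0.00216027] b -0.0311201136835145 0.05229718287845975 z 0.08866000362823567
```

View pics/a16.png

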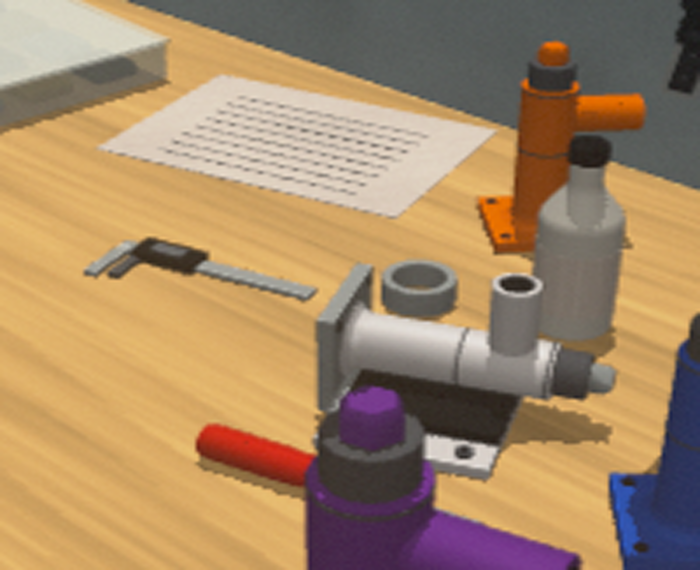

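View pics/fin_top.png

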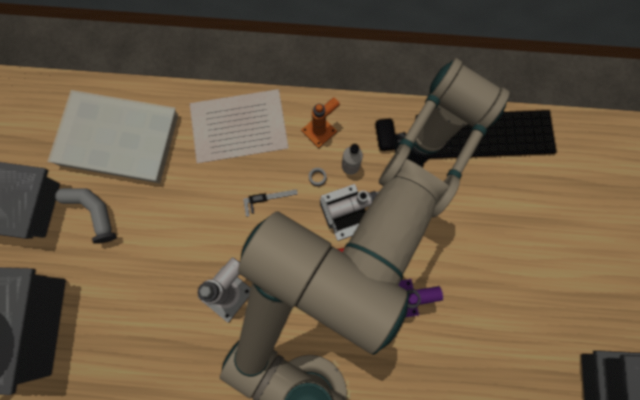

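The valve is level, with a pitch of about 0° and its axis 41–42.6 mm above the bench. It is in line with the block, 10–13 mm off-centre, and its flange is against the bar. The hand is clear, so I'm handing in.

```bash
python3 -c "
from rig import job
print(job.sign_off())"
```

```text
the job is handed in; nothing more can be done
None
```

The smaller grey valve now lies on the pad, outlet up, with its flange against the stop bar. I handed the job in at about 18 s.

I put the shut fingertips in the crook and tipped the valve about its toe edge. I passed balance at about 42° and held the valve back on the outlet's upper side, letting the fingers slide outward until the valve was down. The finger force reading stayed at about 3.5 N or less, and the valve was never gripped or lifted.

**Last checks:**

| Check | Measured | Limit |
|---|---|---|
| Level | within 1° in each camera fit | 0.1 rad (5.7°) |
| In line with the block | within 0.1° | 0.15 rad (8.6°) |
| Centred across the block | 10–13 mm off | 25 mm |
| Flange upper face to stop bar (x of face) | about +2 to +3 mm, i.e. at the bar | −12 to +5 mm |

- **Outlet:** its top was 118 mm high, against an expected 114 mm. I did not measure its angle separately, but it stands upright in the side picture.
- **Other things on the bench:** the bottle, coupling, caliper and screwdriver look unmoved in the pictures. I did not measure their positions again.
- **Hand:** it ended clear, with only sensor noise on the force reading.
- **Disagreements:** the two camera views differed by 1–2 mm in axis height and centring, and by about 5–7 mm in where they put the flange along the block. None of the checks failed.

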